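# Pin the nappy caddy into its dock

## Robot

A 6-joint arm with a two-finger parallel gripper is mounted at the origin on the work surface. World frame = base frame: x ahead of the robot, y to its left, z up, the work surface at z = 0. Lengths are in m, angles in rad, forces in N, time in s.
With the tool pointing down it reaches from about 0.35 to 0.975 m from the base axis. Payload 7.1 kg.
Tool frame: the origin (TCP) lies midway between the tips of the shut fingers; the grasp point (between the pads) lies 19 mm behind it; z points along the fingers, y is the line along which they close (so a half turn about z gives the same grasp; the last joint's range is limited). The gripper opens to 88 mm and grips with 3 to 60 N. Pads are 20 mm wide; open, the fingers measure 115 mm over their backs; the gripper's body (75 mm by 178 mm) begins 61 mm behind the grasp point.
Start: joints at [-1.308, 0.423, 1.63, -0, 1.089, -0.019], TCP at [0.174, -0.6, 0.223] pointing down, gripper open.
Joint ranges: [-3, 3], [-0.9, 2.11], [0.09, 2.58], [-1.31, 4.45], [0.11, 2.69], [-2.54, 2.54]. Speed limits (rad/s): [2.39, 2.39, 3.01, 3.14, 3.14, 3.14].

## Interface

Orientations are given as a unit quaternion [w, x, y, z].
In Python, from station import move_pose, movel, movej, command_gripper, wait, inverse_kinematics, read_camera, camera_info, MotionError, job_done, get_time, get_joint_pos, get_qvel, get_effort, get_tcp_pos, get_ee_rot, get_ft_force, get_ft_torque, get_grip_width, get_finger_force gives the robot as it stands. Calls block until the motion is done:
- move_pose(position, orientation): joint-space move of the TCP to a pose.
- movel(position, frame=None, v=0.15, until_force=None): straight line of the TCP; frame=None keeps the orientation; v is the mean speed in m/s. With until_force (N) it stops when the force on the tool has changed by that much, and returns True; else False.
- movej(angles): joint-space move.
- command_gripper(opening): opening from 0.0 (shut) to 1.0 (fully open); the grip force is fixed at half the most; returns when the fingers have stopped.
- wait(seconds).
- inverse_kinematics(position, orientation): joint angles nearest the present ones, or None.
- read_camera(name): name is "scene" or "top" or "wrist"; returns the picture (400x640x3 uint8, red, green, blue); there is no depth.
- camera_info(name): a dict with "intrinsics" (3x3 intrinsics, pixels), "T" (4x4, takes a point from camera to world coordinates); the wrist camera has in their place "tool_from_camera" (4x4, takes a point from camera to tool coordinates, whose origin is the TCP and whose axes are the flange's). Camera axes: x right, y up, looking along -z (the intrinsics and any distortion apply to the point x, -y, -z); pixel columns grow to the right and rows downward; lengths in m; the calibration is good to about 2 mm. A picture is of the moment at which its call begins: read the wrist's pose just before it. camera_info takes no time and is no camera call.
A pose or a line that the arm cannot do raises MotionError and nothing moves.
- job_done(): hands the job in; it is judged then, once.
Readings, each from a call of its own:
- get_time(): time.
- get_joint_pos(): joint angles.
- get_qvel(): joint speeds.
- get_effort(): joint torques, N m.
- get_tcp_pos(): TCP position.
- get_ee_rot(): TCP orientation.
- get_ft_force(): force on the tool from outside, world axes, zero at the start.
- get_ft_torque(): the same for the moment, N m.
- get_grip_width(): opening from 0.0 (shut) to 1.0 (fully open).
- get_finger_force(): force on a finger pad.
Only numpy, scipy, OpenCV 4.12 (cv2) and the standard library are available. Lean on these libraries where they do the work, as an engineer would, in place of code of your own. Each camera call takes 0.05 s, during which the arm holds its last target. There are 200 camera calls.

## Task

Slide the wooden nappy caddy along its track on the changing table until the hole in its metal tongue lines up with the holes in the bracket, then push the retaining pin fully home through both. Leave the jar, the rattle and the teether where they are.

Things in the scene. Friction and masses are not known exactly. Their poses are not given: they have to be found in the camera images.
- bracket_hole (a point): Middle of the fixed aluminium bracket's slot, on the axis of its holes, 49 mm above the table. Axes: +y is the way the caddy slides in, x the pin's axis (knob on the +x side), z up. Two upright cheeks, 8 mm thick, from y = -25 to 20 mm, tops 74 mm above the table, leave a 16 mm slot. A 20 mm wide round boss stands 14 mm out of the +x cheek and carries the pin
- dock: The fixed dock, at a new place and yaw each time; origin on the table under bracket_hole, axes as there. A 4 mm thick base plate, 123 mm wide, carries the bracket's cheeks and, before them, the caddy's track: two rails 103 mm apart inside, tops 22 mm above the table, from y = -335 to -50 mm, open at the start
- tongue_hole (a point): Centre of the 14 mm hole in the caddy's tongue: an upright aluminium plate, 8 mm thick, 40 mm high, 55 mm out of the front (+y) wall, hole 35 mm ahead of the wall. When the holes line up, its end is flush with the cheeks' far ends and 10 mm are left between wall and cheeks. There is no stop there: pushed on, the caddy stops only 10 mm too far. Axes as the caddy's
- caddy: Open birch box, 100 wide (x), 130 long (y), 70 mm high, 8 mm walls, 0.3 to 0.65 kg, loose on the base plate, rim 74 mm above the table; origin under its centre, axes parallel to the dock's within the rails' play of 1.5 mm each side. Tub and tube in its front half, up to 81 mm above the table, are part of it. Starts 60 to 140 mm short of alignment; does not coast when pushed slowly
- caddy_back (a point): Middle of the outer face of the caddy's back (-y) wall, 44 mm above the table, 165 mm behind the tongue's hole: a place to push. Axes as the caddy's
- pin_knob (a point): Centre of the outer (+x) face of the pin's steel knob, a disc of 26 mm diameter, 10 mm thick, on the hole axis 49 mm above the table. Axes as the dock's. The pin is pushed towards the dock's -x. Drawn back, this face is 82 mm from the middle of the slot, fully home 42 mm
- pin (a joint): How far the captive retaining pin is pushed in, in m: 0 drawn back, 0.040 fully home (end stop); starts at 0 to 0.005. 10 mm thick with a 10 mm long tapered nose, slides with about 2.5 N of friction and stays where it is left. At about 0.010 the nose meets the tongue; it enters the tongue's hole if that is within about 5 mm of line, and draws the caddy into line
- jar: Closed glass jar, 64 mm diameter, 85 mm high, standing; origin at the centre of its underside. To be left alone
- rattle: Blue plastic rattle, about 140 mm long, 26 mm high, lying; origin between its ends on its underside. To be left alone
- teether: Silicone teether ring, 70 mm outside, 14 mm high, lying flat; origin at the centre of its underside. To be left alone
Mind the look-alikes: they are no part of the job. There is more than one size of the caddy; the job needs the middle-sized.

How it is judged:
By the outcome, as a careful person would: the job done as asked, in the order asked, and still so for the second after the job is handed in, with the robot touching nothing.
It also fails if it takes over 54 s, if anything falls off the work surface, if the arm or the gripper's body presses on something with over 40 N, if the wrist force passes 120 N, or if a joint passes its speed limit or range.

## Working session

There is one attempt and no reset: what is moved stays moved. The work goes in short steps, each a Python script; the robot and the scene stay as the last script left them, time stands still between calls to the robot, and variables do not carry over. Pictures are saved under pics/ and viewed, at most 10 in all, crops included, and the job is handed in when it is done.

```bash
mkdir -p pics; ls
python3 - <<'E'
from station import *
import cv2, numpy as np
np.set_printoptions(precision=4,suppress=True)
for n in ("scene","top"):
    cv2.imwrite(f"pics/{n}0.png",cv2.cvtColor(read_camera(n),cv2.COLOR_RGB2BGR))
    print(n,camera_info(n))
print(camera_info("wrist"),get_time(),get_ee_rot())
E
```

```text
pics
scene {'intrinsics': array([[505.8828,   0.    , 322.9695],
       [  0.    , 505.8828, 194.393 ],
       [  0.    ,   0.    ,   1.    ]]), 'T': array([[-0.8242, -0.4709,  0.3144,  0.9422],
       [ 0.5662, -0.6953,  0.4427,  0.5668],
       [ 0.0101,  0.5429,  0.8397,  1.0817],
       [ 0.    ,  0.    ,  0.    ,  1.    ]])}
top {'intrinsics': array([[499.4812,   0.    , 318.8105],
       [  0.    , 499.4812, 189.0349],
       [  0.    ,   0.    ,   1.    ]]), 'T': array([[-0.0095,  0.999 , -0.0437,  0.483 ],
       [-0.9999, -0.0097, -0.0032,  0.0399],
       [-0.0036,  0.0436,  0.999 ,  1.5982],
       [ 0.    ,  0.    ,  0.    ,  1.    ]])}
{'intrinsics': array([[357.0838,   0.    , 315.4505],
       [  0.    , 357.0838, 196.4054],
       [  0.    ,   0.    ,   1.    ]]), 'tool_from_camera': array([[ 0.0007,  0.9695,  0.2449,  0.0655],
       [ 1.    , -0.0009,  0.0007,  0.0008],
       [ 0.0009,  0.2449, -0.9695, -0.1625],
       [ 0.    ,  0.    ,  0.    ,  1.    ]])} 0.1 [-0.0007  0.9901  0.1404 -0.0001]
```

View pics/scene0.png

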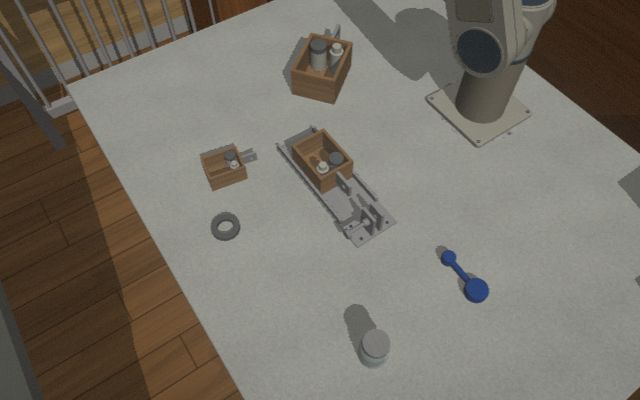

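View pics/top0.png

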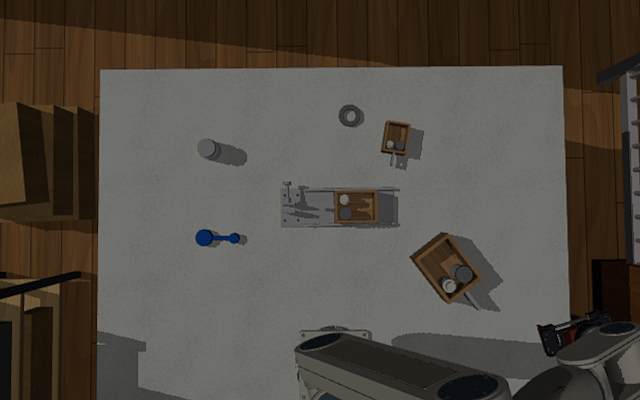

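The scene shows three caddies; the one in the dock is the middle-sized one, at top px (355,206). The bracket is at about (300,205) and the knob at (287,183), on the far side (+x). The dock's +y is about world +y. The jar, rattle and teether are well clear. Next I'll take two wrist views over the dock.

```bash
cat > h.py <<'E'
from station import *
import cv2, numpy as np
from scipy.spatial.transform import Rotation as R
np.set_printoptions(precision=4,suppress=True)
def quat(xdir):   # tool down, tool x along heading angle xdir
    x=np.array([np.cos(xdir),np.sin(xdir),0]);z=np.array([0,0,-1.])
    q=R.from_matrix(np.c_[x,np.cross(z,x),z]).as_quat(); return np.r_[q[3],q[:3]]
def snap(name):
    p=np.array(get_tcp_pos());q=np.array(get_ee_rot());im=read_camera("wrist")
    T=np.eye(4);T[:3,:3]=R.from_quat(np.r_[q[1:],q[0]]).as_matrix();T[:3,3]=p
    np.save(f"pics/{name}.npy",T@camera_info("wrist")["tool_from_camera"])
    cv2.imwrite(f"pics/{name}.png",cv2.cvtColor(im,cv2.COLOR_RGB2BGR))
def ray(name,uv):
    T=np.load(f"pics/{name}.npy");K=camera_info("wrist")["intrinsics"]
    d=np.linalg.solve(K,[uv[0],uv[1],1]);return T[:3,3],T[:3,:3]@[d[0],-d[1],-d[2]]
def plane(name,uv,z):
    o,d=ray(name,uv);return o+d*(z-o[2])/d[2]
def tri(n1,a,n2,b):
    A=np.zeros((3,3));c=np.zeros(3)
    for n,u in((n1,a),(n2,b)):
        o,d=ray(n,u);d=d/np.linalg.norm(d);P=np.eye(3)-np.outer(d,d);A+=P;c+=P@o
    return np.linalg.solve(A,c)
E
python3 - <<'E'
from h import *
q=quat(np.pi/2)
try: move_pose([0.50,0.0,0.25],q)
except MotionError as e:
    print(e); q=quat(-np.pi/2); move_pose([0.50,0.0,0.25],q)
print(get_joint_pos()); snap("w1")
movel([0.50,0.12,0.25]); snap("w2"); print(get_time(),get_joint_pos())
E
```

```text
[-0.025   0.2047  1.8756 -0.0002  1.0614 -0.0238]
3.5833 [ 0.2113  0.2263  1.8472 -0.0003  1.0683  0.212 ]
```

View pics/w1.png

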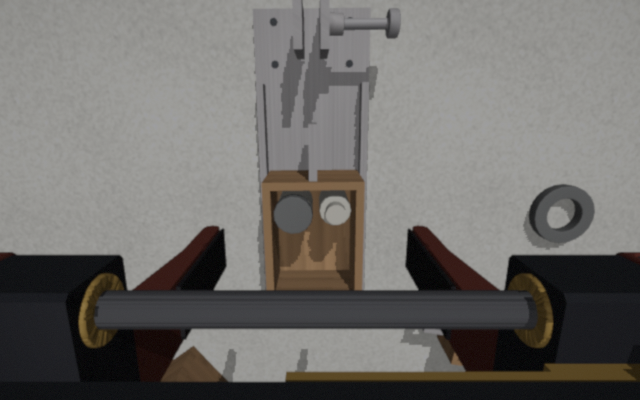

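View pics/w2.png

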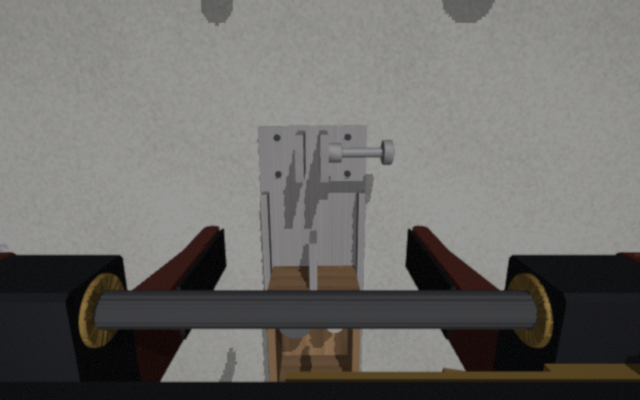

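w1: knob face at (400,23), caddy front rim at row ~181 (264–364). w2: knob face at (394,152), base-plate far corners at (259,126) and (366,125), tongue tip near (313,232). I'll zoom in for exact edges.

Run:
```python
from h import *
a=cv2.imread("pics/w1.png")[0:200,240:420];b=cv2.imread("pics/w2.png")[110:310,240:420]
o=np.hstack([cv2.resize(a,None,fx=2.2,fy=3,interpolation=2),cv2.resize(b,None,fx=2.2,fy=3,interpolation=2)])
cv2.imwrite("pics/z1.png",o);print(o.shape)
k=tri("w1",(400,23),"w2",(394,152));print("knob",k)
for n,uv,z in (("w2",(259,126),.004),("w2",(366,125),.004),("w2",(262,191),.004),("w1",(254,10),.004),("w1",(258,180),.004),("w1",(264,181),.074),("w1",(364,180),.074),("w2",(313,232),.069),("w2",(394,152),.049),("w1",(400,23),.049)):
    print(n,uv,plane(n,uv,z))
```

```text
(600, 792, 3)
knob [0.5784 0.1403 0.0502]
w2 (259, 126) [0.4356 0.1637 0.004 ]
w2 (366, 125) [0.5558 0.1649 0.004 ]
w2 (262, 191) [0.4363 0.0887 0.004 ]
w1 (254, 10) [0.4352 0.1624 0.004 ]
w1 (258, 180) [ 0.4322 -0.0182  0.004 ]
w1 (264, 181) [ 0.4495 -0.005   0.074 ]
w1 (364, 180) [ 0.5462 -0.004   0.074 ]
w2 (313, 232) [0.4967 0.0612 0.069 ]
w2 (394, 152) [0.579  0.1401 0.049 ]
w1 (400, 23) [0.5784 0.1405 0.049 ]
```

View pics/z1.png

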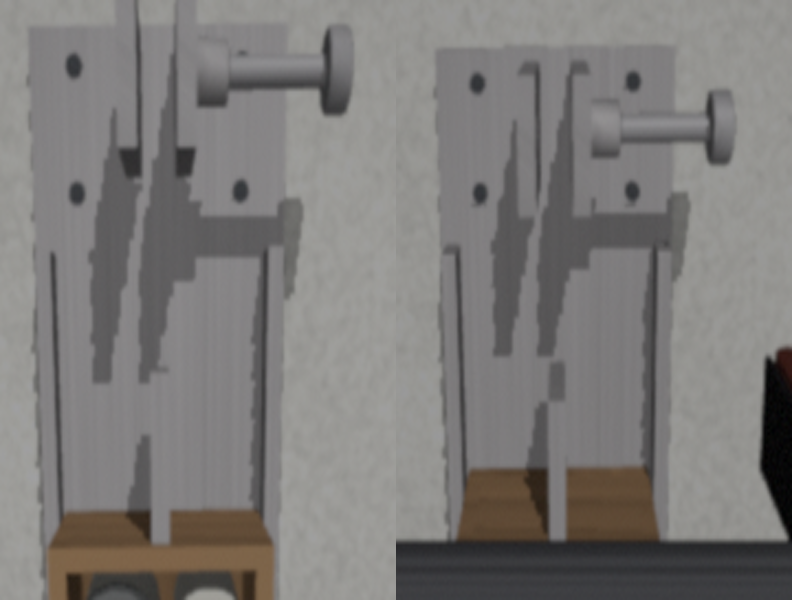

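Zoomed, w2: cheek far ends at v≈135, near ends 181.7, slot edges u≈304.5/320, tongue top edge at the tip v≈243.7 (u≈312–317). w1: cheek near ends v≈49, caddy front rim v≈181.7 with u from 262.7 to 363.6.

Run:
```python
from h import *
for l,n,uv,z in (("cheek far","w2",(312,135),.074),("cheek near","w2",(312,181.7),.074),("cheek near","w1",(312,49),.074),
 ("slotL","w2",(304.5,150),.074),("slotR","w2",(320,150),.074),("tongue tip","w2",(314,243.7),.069),("rimL","w1",(262.7,181.7),.074),("rimR","w1",(363.6,181.7),.074)):
    print(l,plane(n,uv,z))
print("cheek near tri",tri("w1",(312,49),"w2",(312,181.7)))
# base plate side edges: fit lines on z=4mm
for s,n,ps in (("left","w1",[(240+30/2.2,30/3),(240+40/2.2,330/3)]),("left","w2",[(240+40/2.2,110+50/3),(240+50/2.2,110+470/3)]),("right","w2",[(240+278/2.2,110+50/3),(240+271/2.2,110+470/3)])):
    a,b=[plane(n,p,.004) for p in ps];print(s,n,a,b,"yaw",np.degrees(np.arctan2(-(a-b)[0],(a-b)[1])))
```

```text
cheek far [0.4959 0.1591 0.074 ]
cheek near [0.4958 0.1144 0.074 ]
cheek near [0.4963 0.1142 0.074 ]
slotL [0.4887 0.1451 0.074 ]
slotR [0.5034 0.1451 0.074 ]
tongue tip [0.4977 0.0485 0.069 ]
rimL [ 0.4483 -0.0057  0.074 ]
rimR [ 0.5459 -0.0057  0.074 ]
cheek near tri [0.496  0.1143 0.0733]
left w1 [0.4349 0.1624 0.004 ] [0.4356 0.0611 0.004 ] yaw 0.41369802366206004
left w2 [0.4347 0.163  0.004 ] [ 0.4337 -0.0078  0.004 ] yaw -0.3229462167817388
right w2 [0.5563 0.163  0.004 ] [ 0.5583 -0.0077  0.004 ] yaw 0.6955806438295047
```

Run:
```python
from h import *
q=quat(np.pi/2)
move_pose([0.497,-0.165,0.2],q); command_gripper(0.0)
movel([0.497,-0.165,0.03],v=.12)
print(get_tcp_pos(),get_ft_force(),get_time())
movel([0.497,-0.040,0.03],v=.05)
print(get_tcp_pos(),get_ft_force(),get_time())
movel([0.497,-0.06,0.03],v=.1)
movel([0.497,-0.06,0.2],v=.2)
move_pose([0.5,0.12,0.25],q); snap("w3"); print(get_time())
im=cv2.imread("pics/w3.png")[110:260,240:420]
cv2.imwrite("pics/z3.png",cv2.resize(im,None,fx=4,fy=4,interpolation=2))
```

```text
[ 0.4975 -0.1652  0.0306] [-0.2555  0.1633 -0.8594] 7.6083
[ 0.497 -0.04   0.03 ] [-0.3668 -3.3979  0.4989] 10.2583
12.4333
```

View pics/z3.png

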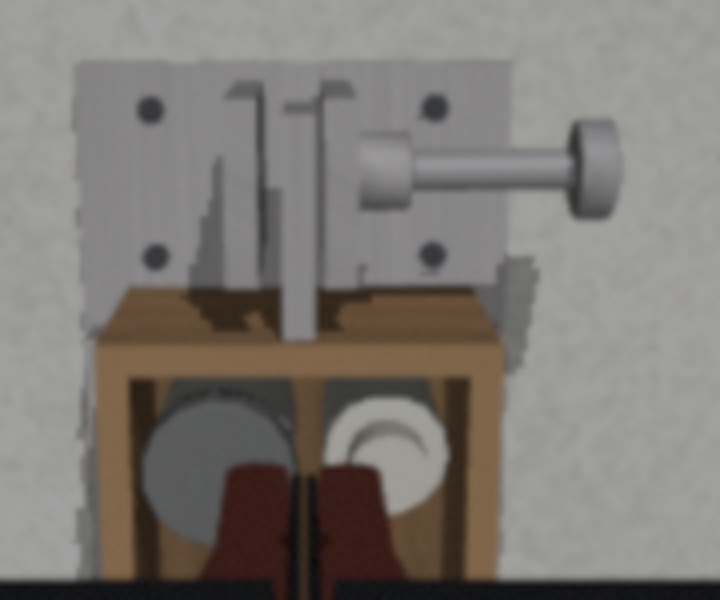

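In z3 the tongue sits centred in the slot. Its tip edge is at v≈138.2, cheek far ends at v≈134.3 and near ends at 182.5, front rim at v≈195.5 (u≈264–365).

Run:
```python
from h import *
for l,uv,z in (("far",(312,134.3),.074),("near",(312,182.5),.074),("tip",(314.5,138.2),.069),("rim",(264.5,195.5),.074),("rim",(365,195.5),.074)): print(l,plane("w3",uv,z))
```

```text
far [0.4951 0.1595 0.074 ]
near [0.495  0.1136 0.074 ]
tip [0.4974 0.1555 0.069 ]
rim [0.4487 0.1006 0.074 ]
rim [0.5466 0.1008 0.074 ]
```

Run:
```python
from h import *
q=quat(np.pi/2)
move_pose([0.497,-0.07,0.2],q)
movel([0.497,-0.07,0.03],v=.15)
movel([0.497,-0.0367,0.03],v=.03); print(get_tcp_pos(),get_ft_force())
movel([0.497,-0.06,0.03],v=.1)
movel([0.497,-0.06,0.2],v=.2)
q=quat(0)
move_pose([0.625,0.14,0.2],q)
movel([0.625,0.14,0.036],v=.15)
movel([0.594,0.14,0.036],v=.1); print(get_tcp_pos(),get_ft_force(),get_time())
r=movel([0.540,0.14,0.036],v=.04,until_force=20)
print(r,get_tcp_pos(),get_ft_force(),get_time())
```

```text
[ 0.4969 -0.0367  0.03  ] [-0.6452 -1.5196  0.8604]
[0.5946 0.1402 0.0367] [-0.1767 -0.2659  0.082 ] 20.5417
True [0.5496 0.1402 0.0365] [ 0.9982 -0.8738  1.581 ] 21.625
```

Run:
```python
from h import *
r=movel([0.540,0.14,0.036],v=.02,until_force=32)
print(r,get_tcp_pos(),get_ft_force())
movel([0.61,0.14,0.036],v=.15); movel([0.61,0.14,0.2],v=.2)
move_pose([0.5,0.12,0.25],quat(np.pi/2)); snap("w4"); print(get_time())
im=cv2.imread("pics/w4.png")[110:260,240:420]
cv2.imwrite("pics/z4.png",cv2.resize(im,None,fx=4,fy=4,interpolation=2))
```

```text
True [0.5499 0.1404 0.0368] [1.8376 0.3231 0.6278]
25.0
```

View pics/z4.png

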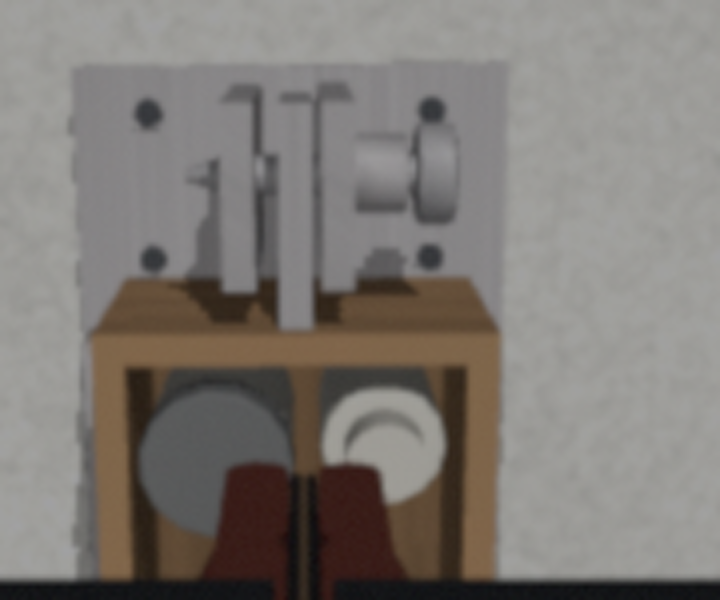

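The tongue ends flush with the cheeks. The pin passes through both cheeks, its nose showing at (202,174). The knob is about 2 mm off the boss, which matches fully home, and the pin did not move under a 32 N re-push.

Run:
```python
from h import *
print(plane("w4",(354,153),.049)); print(job_done())
```

```text
[0.5383 0.1396 0.049 ]
the job is handed in; nothing more can be done
None
```

The caddy is aligned and the pin is fully home through bracket and tongue (the last picture puts the knob face 42 mm from the slot's middle). The jar, rattle and teether were left alone, and the job was handed in at about 25 s.

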